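# Nudge the button magnet into its recess

## Task

A small white button magnet lies loose on the top of the grey jig plate. Gently nudge it along the plate with the fingertips until it drops over the rim into the empty round recess and lies there flat, flush with the plate, then move the hand clear. Only push the magnet, never pinch it, lift it or press hard on it, and leave the magnet that already sits in the other recess and the things around the jig where they are.

Things in the scene. Friction and masses are not known exactly. Their poses are not given: they have to be found in the camera images.
- magnet_loose: the loose white button magnet, a plain disc 25 mm in diameter and 7 mm thick, about 30 g, lying flat on the jig's top and free to slide and roll there; origin at the centre of its underside, z up
- jig: grey plastic plate fixed to the bench, 160 mm long (its x), 110 mm wide (its y), 18 mm high; flat top with no rim, so the magnet can fall off; a 6 mm high ear 20 mm long with 3 mm screw heads at each short end. Near its +x end two round recesses 56 mm apart, 30 mm wide, 7 mm deep, chamfered, a dark disc on the floor: a magnet in one is flush with the top. Origin under its centre, on the bench
- recess_empty (a point): centre of the mouth of the empty recess, level with the plate's top, at jig x +45, y +28 mm (the recess is 30 mm wide and 7 mm deep)
- magnet_seated: an identical magnet already sitting flush in the other recess (jig x +45, y -28 mm), loose in it with 2.5 mm of play all round; leave it there. Origin at the centre of its underside
- jar: little white sample jar with a teal screw cap, 32 mm in diameter, 20 mm high, standing loose on the bench beside the jig; origin at the centre of its underside
- tape_roll: small tape roll lying flat and loose on the bench beside the jig, 56 mm in diameter, 13 mm high; origin at the centre of its underside
- small_box: small white carton, 34 x 34 mm and 30 mm high, standing loose on the bench off one end of the jig; origin at the centre of its underside
Things that resemble listed ones, but are neither listed nor needed, are in the scene too. There is more than one size of the jig; the one meant has the size given above.

How it is judged:
By the outcome, as a careful person would: the job done as asked, in the order asked, and still so for the second after the job is handed in, with the robot touching nothing.
It also fails if it takes over 35 s, if anything falls off the work surface, if the arm or the gripper's body presses on something with over 40 N, if the wrist force passes 120 N, or if a joint passes its speed limit or range.

## Robot

A 6-joint arm with a two-finger parallel gripper is mounted at the origin on a cart in front of the work surface, level with it; the furniture and walls round the work are solid. World frame = base frame: x ahead of the robot, y to its left, z up, the work surface at z = 0. Lengths are in m, angles in rad, forces in N, time in s.
With the tool pointing down it reaches from about 0.35 to 0.725 m from the base axis. Payload 6 kg.
Tool frame: the origin (TCP) lies midway between the tips of the shut fingers; the grasp point (between the pads) lies 19 mm behind it; z points along the fingers, y is the line along which they close (so a half turn about z gives the same grasp; the last joint's range is limited). The gripper opens to 85 mm and grips with 20 to 120 N. Pads are 22 mm wide; open, the fingers measure 114 mm over their backs; the gripper's body (76 mm by 85 mm) begins 54 mm behind the grasp point. The pads swing forward as they close: fully open they stand 13 mm farther back than shut.
Start: joints at [0.334, 0.04, 0.085, 0, -1.615, -0.334], TCP at [0.6, 0, 0.231] pointing down, gripper open.
Joint ranges: [-2.56, 2.56], [-1.29, 2.01], [-1.08, 1.49], [-3.29, 1.98], [-2.81, -0.18], [-2.99, 2.99]. Speed limits (rad/s): [2.57, 2.57, 3.01, 3.14, 3.14, 3.14].

## Interface

Orientations are given as a unit quaternion [w, x, y, z].
In Python, from rig import * gives the robot as it stands. The module is installed in compiled form; this text tells all that it offers. Calls block until the motion is done:
- goto(position, orientation): joint-space move of the TCP to a pose.
- line_to(position, rot=None, feed=0.15, f_stop=None): straight line of the TCP; rot=None keeps the orientation; feed is the mean speed in m/s. With f_stop (N) it stops when the force on the tool has changed by that much, and returns True; else False.
- move_joints(angles): joint-space move.
- set_gripper(opening): opening from 0.0 (shut) to 1.0 (fully open); the grip force is fixed at half the most; returns when the fingers have stopped.
- dwell(seconds).
- inverse_kinematics(position, orientation): joint angles nearest the present ones, or None.
- capture(name): name is "scene" or "side" or "wrist"; returns (picture, depth): 420x560x3 uint8, red, green, blue; 420x560 float32, m along the optical axis (not along the pixel's ray), 0 where there is no reading.
- camera_params(name): a dict with "vertical_fov" (degrees; the focal length in pixels is half the picture's height over the tangent of half this angle, whatever the lens; pixels are square), "cx", "cy" (the principal point, pixels), "k1" (the pictures are not rectified: a ray, as slopes to the right and down, at radius r is drawn at 1 + k1 r^2 times it, then the intrinsics apply), "pose" (4x4, takes a point from camera to world coordinates). Camera axes: x right, y down, z forward; pixel columns grow to the right and rows downward; lengths in m; the calibration is good to about 2 mm. A picture is of the moment at which its call begins: read the wrist's pose just before it. camera_params takes no time and is no camera call; for the wrist camera it gives the pose at the moment of the call.
A pose or a line that the arm cannot do raises MotionError and nothing moves.
- close_job(): hands the job in; it is judged then, once.
Readings, each from a call of its own:
- get_clock(): time.
- get_joints(): joint angles.
- get_qd(): joint speeds.
- get_joint_efforts(): joint torques, N m.
- get_tool_pos(): TCP position.
- get_orientation(): TCP orientation.
- get_force(): force on the tool from outside, world axes, zero at the start.
- get_torque(): the same for the moment, N m.
- get_opening(): opening from 0.0 (shut) to 1.0 (fully open).
- get_grip_force(): force on a finger pad.
Only numpy, scipy, OpenCV 4.12 (cv2) and the standard library are available. Lean on these libraries where they do the work, as an engineer would, in place of code of your own. Each camera call takes 0.05 s, during which the arm holds its last target. There are 200 camera calls.

## Working session

There is one attempt and no reset: what is moved stays moved. The work goes in short steps, each a Python script; the robot and the scene stay as the last script left them, time stands still between calls to the robot, and variables do not carry over. Pictures are saved under pics/ and viewed, at most 10 in all, crops included, and the job is handed in when it is done.

```bash
mkdir -p pics
cat > h.py <<'E'
from rig import *
import numpy as np, cv2
def cap(n):
    p=camera_params(n); im,d=capture(n); return im,d,p
def K(p,shape=(420,560)):
    f=shape[0]/2/np.tan(np.radians(p["vertical_fov"])/2)
    return f
def rays(p,uv):
    f=K(p); q=(np.atleast_2d(uv).astype(float)-[p["cx"],p["cy"]])/f
    s=q.copy()
    for _ in range(20): s=q/(1+p["k1"]*(s**2).sum(1,keepdims=True))
    return np.c_[s,np.ones(len(s))]
def onplane(p,uv,z):
    T=np.array(p["pose"]); r=rays(p,uv)@T[:3,:3].T; o=T[:3,3]
    return o+r*((z-o[2])/r[:,2])[:,None]
def proj(p,X):
    T=np.array(p["pose"]); c=(np.atleast_2d(X)-T[:3,3])@T[:3,:3]; s=c[:,:2]/c[:,2:]
    return s*(1+p["k1"]*(s**2).sum(1,keepdims=True))*K(p)+[p["cx"],p["cy"]]
def save(im,n): cv2.imwrite("pics/"+n,cv2.cvtColor(im,cv2.COLOR_RGB2BGR))
E
python3 - <<'E'
from h import *
ims=[]
for n in ("scene","wrist"):
    im,d,p=cap(n); save(im,n+"0.png"); print(n,p["pose"],p["vertical_fov"],p["k1"]); np.savez("pics/"+n+"0.npz",im=im,d=d)
    
print(get_clock(),get_orientation())
E
```

```text
scene [[ 0.82150595 -0.41016079  0.39610114  0.21998042]
 [-0.57014438 -0.58117636  0.58066292 -0.41311393]
 [-0.00796054 -0.70285288 -0.7112907   0.70663254]
 [ 0.          0.          0.          1.        ]] 42.389373853032765 -0.20598672892340036
wrist [[-9.99998956e-01 -5.61551495e-04 -1.33177345e-03  6.00105536e-01]
 [-9.03514911e-04  9.62081434e-01  2.72760881e-01 -6.82070709e-02]
 [ 1.12810523e-03  2.72761799e-01 -9.62080936e-01  3.72554522e-01]
 [ 0.00000000e+00  0.00000000e+00  0.00000000e+00  1.00000000e+00]] 64.89278913239616 -0.06921813434749768
0.1 [ 5.93510307e-04  7.07130605e-01 -7.07082524e-01 -5.09891121e-04]
```

View pics/scene0.png

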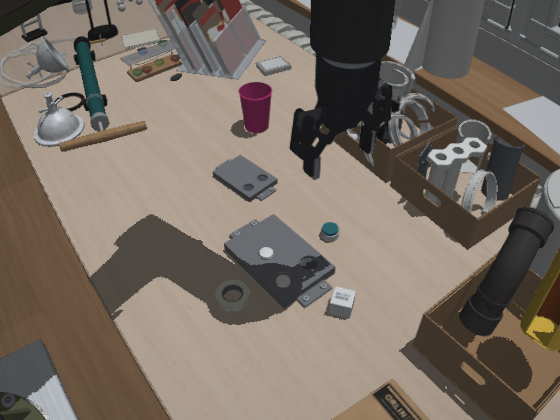

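View pics/wrist0.png

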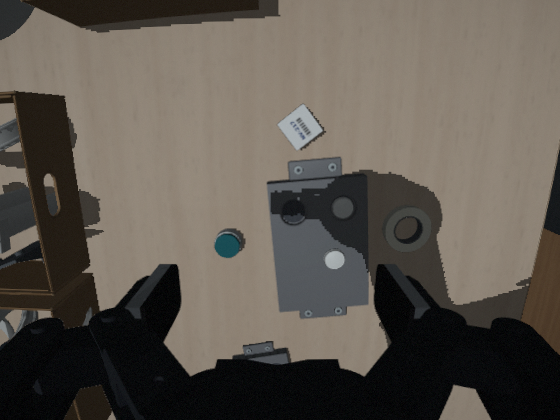

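The wrist view shows the large jig with corners at about (267,182), (367,175), (369,305) and (279,312). The loose magnet is at (334,259). There is a dark recess at (293,211) and a shaded, lighter one at (343,208). Possible confusions:
- **Jig:** the large one at scene (280,258), or the small decoy at scene (245,177).
- **Recess:** (293,211) looks empty, and (343,208) looks filled.
- **White disc:** only (334,259).

I'll check this with depth and one crop.

Run:
```python
from h import *
p=camera_params("wrist"); z=np.load("pics/wrist0.npz"); im,d=z["im"],z["d"]
c=im[150:330,230:430]; c=cv2.resize(c,None,fx=3.3,fy=3.3,interpolation=cv2.INTER_CUBIC)
c=np.clip(255*(c/255.)**0.5,0,255).astype(np.uint8); save(c,"crop1.png")
T=np.array(p["pose"])
def dz(u,v):
    dd=np.median(d[v-2:v+3,u-2:u+3]); return (T[:3,:3]@(rays(p,[u,v])[0]*dd)+T[:3,3]).round(4)
for uv in [(293,213),(343,209),(334,259),(310,280),(320,230)]: print(uv,dz(*uv))
m=((im.min(2)>170)).astype(np.uint8); m[:240]=0;m[280:]=0;m[:,:315]=0;m[:,355:]=0
v,u=np.nonzero(m);print(len(u),u.mean(),v.mean(),onplane(p,[u.mean(),v.mean()],.025))
print(onplane(p,[(267,182),(367,175),(369,305),(279,312)],.018).round(4))
print(onplane(p,[(293,211),(343,208)],.018).round(4))
```

```text
(293, 213) [0.5815 0.0355 0.0114]
(343, 209) [0.526  0.029  0.0178]
(334, 259) [0.5344 0.0864 0.0249]
(310, 280) [0.5603 0.1168 0.0176]
(320, 230) [0.5509 0.0537 0.0179]
43 330.4418604651163 255.58139534883722 [[0.538742   0.08212353 0.025     ]]
[[ 0.6106 -0.0015  0.018 ]
 [ 0.5018 -0.0094  0.018 ]
 [ 0.4866  0.1511  0.018 ]
 [ 0.5972  0.1603  0.018 ]]
[[0.5819 0.0313 0.018 ]
 [0.5261 0.0278 0.018 ]]
```

View pics/crop1.png

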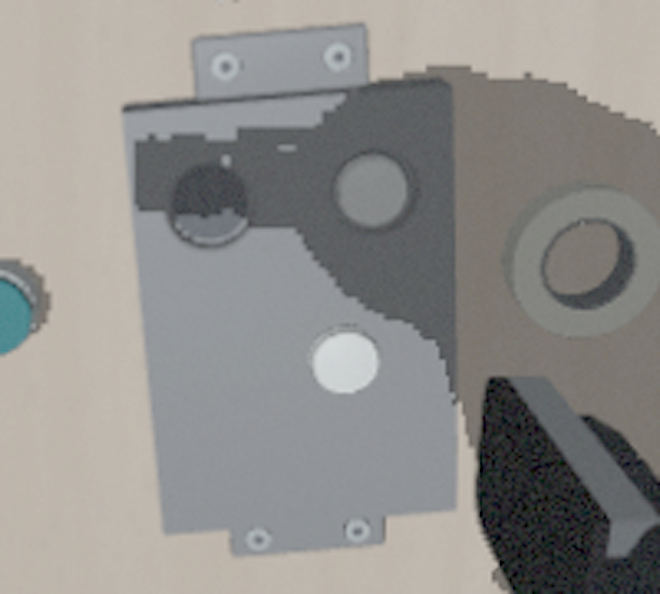

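Depth confirms it: the recess at (293,213) is open (z 0.011) and the other one is flush (z 0.018). The crop shows the loose magnet at crop (345,362) and the empty recess at crop (209,206). I'll push with two slightly parted fingertips acting as a cradle, after a close look from above the start point.

```bash
cat >> h.py <<'E'
from scipy.spatial.transform import Rotation
def quat(d):
    d=np.array(d[:2])/np.linalg.norm(d[:2]); a,b=d
    q=Rotation.from_matrix(np.array([[a,b,0],[b,-a,0],[0,0,-1]])).as_quat(); return np.r_[q[3],q[:3]]
E
python3 - <<'E'
from h import *
M=np.array([.534,.086]);R=np.array([.581,.033]); d=(R-M)/np.linalg.norm(R-M)
set_gripper(0.18)
goto([*(M-d*.042),.09],quat(d)); print(get_clock(),get_opening(),get_tool_pos(),get_joints())
p=camera_params("wrist"); im,D=capture("wrist"); save(im,"w1.png"); np.savez("pics/w1.npz",im=im,d=D,pose=p["pose"])
E
```

```text
1.6083 0.18066323463165668 [0.50720806 0.11739151 0.09154805] [ 6.15209623e-01 -1.47657196e-01 -3.50910189e-01  1.05115937e-03
 -1.36550931e+00  1.08623661e-01]
```

View pics/w1.png

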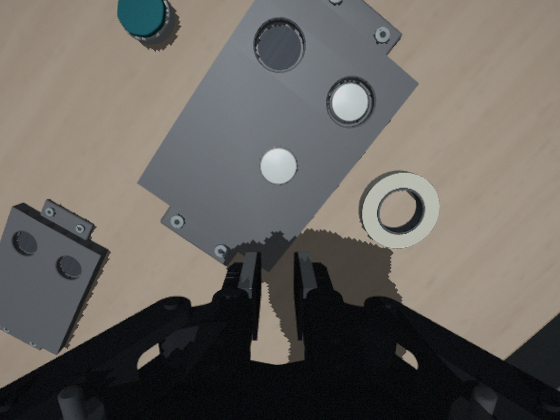

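The close view shows the magnet at (278,166), the empty recess at (279,44), the seated magnet at (350,102) and the parted fingertips at about (262,255) and (298,255). I'll refine these centres and push up to just short of the rim.

```bash
cat >> h.py <<'E'
def blob(p,mask,z):
    n,l,s,c=cv2.connectedComponentsWithStats(mask.astype(np.uint8)); i=1+np.argmax(s[1:,4]); return onplane(p,c[i],z)[0],s[i,4],c[i]
def roi(m,u,v,r):
    o=np.zeros_like(m); o[max(v-r,0):v+r,max(u-r,0):u+r]=m[max(v-r,0):v+r,max(u-r,0):u+r]; return o
E
python3 - <<'E'
from h import *
p=camera_params("wrist"); z=np.load("pics/w1.npz"); im,D=z["im"],z["d"]; p["pose"]=z["pose"]
g=im.min(2).astype(int)
M,a,c=blob(p,roi(g>160,278,166,30),.025); print(M,a,c)
T=p["pose"]; vv,uu=np.mgrid[:420,:560]
P=(rays(p,np.c_[uu.ravel(),vv.ravel()])*D.reshape(-1,1))@T[:3,:3].T+T[:3,3]; Z=P[:,2].reshape(420,560)
print("magtop",np.median(Z[160:170,272:284]),"plate",np.median(Z[120:135,230:240]),"floor",np.median(Z[40:48,275:283]))
m=roi((Z<.0145),279,44,33); R1,a,c=blob(p,m,.011); print("rec floor",R1,a,c)
S,a,c=blob(p,roi(g>150,350,102,26),.018); print("seated",S,a,c)
ax=np.array([.088,-.996]); print("from seated", S[:2]+.056*np.array([.996,.088]))
# rim by hough
h=cv2.HoughCircles(cv2.GaussianBlur(g.astype(np.uint8),(3,3),0)[:90,230:330],cv2.HOUGH_GRADIENT,1,50,param1=80,param2=12,minRadius=20,maxRadius=32); print(h, None if h is None else onplane(p,h[0][:,:2]+[230,0],.018))
E
```

```text
[0.53402167 0.08756021 0.025     ] 956 [277.89330544 165.41631799]
magtop 0.024474860633648496 plate 0.017612506250134427 floor 0.010762792142430228
rec floor [0.58218257 0.03218798 0.011     ] 1916 [279.03914405  45.45093946]
seated [0.52653507 0.0284749  0.018     ] 1026 [349.38401559 101.70077973]
from seated [0.58231107 0.0334029 ]
[[[48.5 46.5 22.4]]] [[0.58110332 0.03392292 0.018     ]]
```

Run:
```python
from h import *
M=np.array([.534,.0876]);R=np.array([.5815,.033]); d=(R-M)/np.linalg.norm(R-M); q=quat(d)
line_to([*(M-d*.036),.06],q,feed=.08)
print(line_to([*(M-d*.036),.0203],feed=.05,f_stop=5), get_tool_pos(),get_force())
print(line_to([*(R-d*.050),.0203],feed=.03,f_stop=5), get_tool_pos(),get_force(),get_clock())
p=camera_params("wrist"); im,D=capture("wrist"); save(im,"w2.png"); np.savez("pics/w2.npz",im=im,d=D,pose=p["pose"])
```

```text
False [0.51060365 0.11481295 0.02063934] [-0.32920817 -0.14628046  0.3227334 ]
False [0.54867193 0.07078303 0.02032872] [ 0.01926329  0.54850329 -0.69495055] 5.225
```

View pics/w2.png

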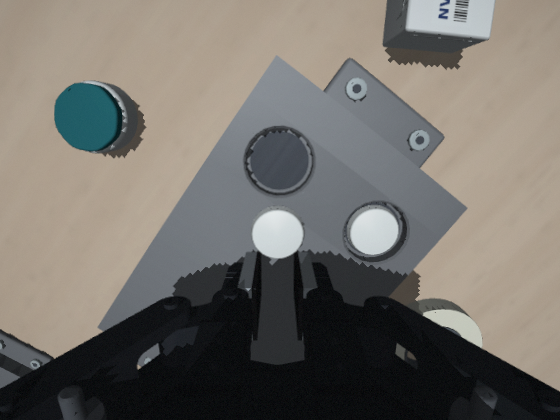

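The magnet sits in the cradle at (277,233), with the recess straight ahead at (279,160). I'll measure the remaining offset.

Run:
```python
from h import *
p=camera_params("wrist"); z=np.load("pics/w2.npz"); im,D=z["im"],z["d"]; p["pose"]=z["pose"]
g=im.min(2).astype(int); T=p["pose"]
M,a,c=blob(p,roi(g>150,278,233,32),.025); print(M,a,c)
vv,uu=np.mgrid[:420,:560]
P=(rays(p,np.c_[uu.ravel(),vv.ravel()])*D.reshape(-1,1))@T[:3,:3].T+T[:3,3]; Z=P[:,2].reshape(420,560)
R1,a,c=blob(p,roi((Z<.0145)&(Z>0),279,160,40),.011); print("floor",R1,a,c)
S,a,c=blob(p,roi(g>150,375,231,34),.018); print("seated",S,a,c, S[:2]+.056*np.array([.996,.088]))
h=cv2.HoughCircles(cv2.GaussianBlur(g.astype(np.uint8),(3,3),0)[110:210,230:330],cv2.HOUGH_GRADIENT,1,50,param1=80,param2=12,minRadius=28,maxRadius=40); print(h, None if h is None else onplane(p,h[0][:,:2]+[230,110],.018))
t=np.array([0.54867193,0.07078303]);d=np.array([.656,-.754]);r=M[:2]-t;print("mag rel tcp along,lat",r@d,r@[d[1],-d[0]])
```

```text
[0.56208907 0.05633795 0.025     ] 1942 [277.0092688  233.48506694]
floor [0.58127262 0.03292143 0.011     ] 3391 [279.07490416 160.762312  ]
seated [0.52722873 0.02779022 0.018     ] 1738 [373.8164557 231.1726122] [0.58300473 0.03271822]
[[[49.5 50.5 31.5]]] [[0.5817975  0.03208924 0.018     ]]
mag rel tcp along,lat 0.01969323413893329 -0.0006405530956460772
```

Run:
```python
from h import *
print(line_to([.5683,.0468,.0203],feed=.025,f_stop=5), get_tool_pos(),get_force(),get_clock())
dwell(.2)
p=camera_params("wrist"); im,D=capture("wrist"); save(im,"w3.png"); np.savez("pics/w3.npz",im=im,d=D,pose=p["pose"])
```

```text
False [0.56826969 0.04691016 0.02031907] [-0.5837863  -0.2172545   0.57131325] 6.6667
```

View pics/w3.png

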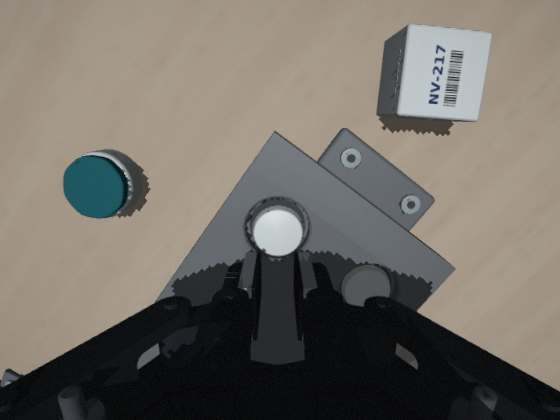

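The magnet at (277,231) appears to be inside the recess, at (277,226). I'll check its top height and tilt by depth, then back off and look again.

```bash
cat >> h.py <<'E'
def tilt(p,im,D,u,v,r=16):
    T=np.array(p["pose"]); vv,uu=np.mgrid[v-r:v+r+1,u-r:u+r+1]; k=((uu-u)**2+(vv-v)**2<r*r)
    P=(rays(p,np.c_[uu[k],vv[k]])*D[vv[k],uu[k]][:,None])@T[:3,:3].T+T[:3,3]
    c=np.linalg.lstsq(np.c_[P[:,:2]-P[:,:2].mean(0),np.ones(len(P))],P[:,2],rcond=None)[0]
    return P.mean(0).round(4),"slope",c[:2].round(3)
E
python3 - <<'E'
from h import *
p=camera_params("wrist"); z=np.load("pics/w3.npz"); p["pose"]=z["pose"]
print(tilt(p,z["im"],z["d"],277,231), tilt(p,z["im"],z["d"],330,240,10))
E
```

```text
(array([0.5809, 0.0334, 0.0182]), 'slope', array([ 0.972, -1.116])) (array([0.5595, 0.0204, 0.0186]), 'slope', array([ 1.747, -0.783]))
```

```bash
sed -i 's/k=((uu-u)\*\*2+(vv-v)\*\*2<r\*r)/k=((uu-u)**2+(vv-v)**2<r*r)\&(D[vv,uu]>.02)/' h.py
python3 - <<'E'
from h import *
p=camera_params("wrist"); z=np.load("pics/w3.npz"); p["pose"]=z["pose"]
print(tilt(p,z["im"],z["d"],277,231), tilt(p,z["im"],z["d"],330,240,10))
t=get_tool_pos(); d=np.array([.656,-.754])
line_to([*(t[:2]-d*.015),.0205],feed=.05); line_to([*(t[:2]-d*.015),.09],feed=.1)
dwell(.2)
p=camera_params("wrist"); im,D=capture("wrist"); save(im[:300,100:460],"w4.png"); np.savez("pics/w4.npz",im=im,d=D,pose=p["pose"])
g=im.min(2).astype(int); uv=proj(p,[[.5815,.0326,.018],[.5265,.028,.018]]).round().astype(int); print(uv)
for (u,v) in uv: print(tilt(p,im,D,u,v,12), blob(p,roi(g>120,u,v,25),.018))
print(tilt(p,im,D,*uv.mean(0).astype(int),8),get_clock())
E
```

```text
(array([0.5807, 0.0336, 0.0173]), 'slope', array([-0.025,  0.014])) (array([0.5592, 0.0206, 0.0176]), 'slope', array([ 0.029, -0.014]))
[[277 173]
 [342 221]]
(array([0.5811, 0.0326, 0.0172]), 'slope', array([-0.042,  0.019])) (array([0.58029101, 0.03400463, 0.018     ]), np.int32(990), array([276.51919192, 175.57373737]))
(array([0.5261, 0.0283, 0.0172]), 'slope', array([ 0.01 , -0.005])) (array([0.527266  , 0.02770904, 0.018     ]), np.int32(883), array([341.61608154, 219.6817667 ]))
(array([0.5545, 0.0307, 0.0176]), 'slope', array([ 0.012, -0.046])) 8.4583
```

View pics/w4.png

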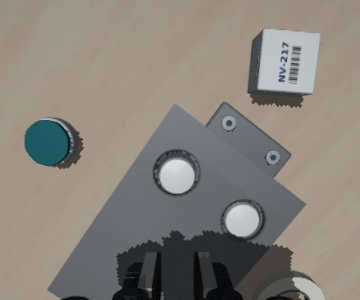

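The picture shows both magnets at the same height, level with the plate: crop (177,175) in the formerly empty recess and (242,220) in the other. The jar and box haven't moved. I'll lift clear and hand in.

Run:
```python
from h import *
t=get_tool_pos(); line_to([t[0],t[1],.2],feed=.15); dwell(.3); print(get_clock()); print(close_job())
```

```text
9.6417
the job is handed in; nothing more can be done
None
```

I nudged the loose magnet into the empty recess, where the last depth check showed it flat and flush; the hand is clear and the job was handed in at about 9.6 s, with no verdict reported.

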